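# Nest the baking dishes in size order

### The job

Put the three round white baking dishes away as one nest: smallest standing in the medium one, medium standing in the large one, each flat on the floor of the next and roughly centred, with the large dish left where it stands. The spice jar that now stands in the medium dish must come out: stand it upright on a free spot of the table, outside the nest. Set the dishes and the jar down rather than dropping them, and leave the other things on the table unshifted and upright.

Things in the scene. Friction and masses are not known exactly. Their poses are not given: they have to be found in the camera images.
- dish_large: large straight-sided white stoneware baking dish, open at the top: 192 mm across, 75 mm high, wall 8 mm, floor 8 mm thick (inside 176 mm across). The smallest dish stands in it at the start. Origin: centre of the underside; z up
- dish_medium: medium white dish of the same make: 124 mm across, 68 mm high, wall 8 mm, floor 8 mm thick (inside 108 mm across). The jar to be taken out stands in it at the start. Origin: centre of the underside; z up
- dish_small: small white dish of the same make: 58 mm across, 64 mm high, wall 8 mm, floor 8 mm thick (inside 42 mm across). Origin: centre of the underside; z up
- jar: spice jar that stands in the medium dish at the start: glass with an all-green cap, 46 mm across, 106 mm high, near round. Origin: centre of the underside; z up
- spice_jar: another spice jar, with a red cap (green disc in the middle of its top), 47 mm across, 97 mm high, stands on the table beside the medium dish; to be left alone. Origin: centre of the underside
- cups: stack of pink paper baking cups, 59 mm across, 59 mm high, stands beside the medium dish; to be left alone. Origin: centre of the underside
- tub_front: red-lidded white tub, 74 mm across, 70 mm high, on the robot's side of the large dish; to be left alone. Origin: centre of the underside
- tub_back: white-lidded white tub, 77 mm across, 80 mm high, behind the large dish; to be left alone. Origin: centre of the underside
- spray: white spray bottle, 262 mm high, between the large and the medium dish; footprint 54 mm along its own x, 119 mm along its own y (the trigger head); to be left alone. Origin: centre of the underside of these extents
Mind the look-alikes: they are no part of the job. Leave any orange or yellow look-alike of the jar alone.

How it is judged:
At the end, for the whole second after the job is handed in: Small dish flat in the medium, medium flat in the large (3 to 13 mm above the next underside, centres within 15 mm, tilts under 0.08 rad), large flat on the table; the green-capped jar upright (0.1 rad) on the table, over 118 mm from the large dish's centre; all at rest (horizontal distance between dish_small and dish_medium below 0.015 m and z of dish_small in the frame of dish_medium between 0.003 and 0.013 m and horizontal distance between dish_medium and dish_large below 0.015 m and z of dish_medium in the frame of dish_large between 0.003 and 0.013 m and angle between each of dish_small, dish_medium, dish_large's own z axis and vertical below 0.08 rad and height (world z) of dish_large below 0.01 m and angle between jar's own z axis and vertical below 0.1 rad and height (world z) of jar between -0.01 and 0.006 m and horizontal distance between jar and dish_large above 0.118 m and linear speed of each of dish_large, dish_medium, dish_small, jar below 0.03 m/s); the robot touches nothing.
It fails at once if the large dish is shifted by more than 40 mm (distance of dish_large from where it was at the start of the episode above 0.04 m).
It fails at once if the medium dish is let go more than 30 mm above the table (height (world z) of dish_medium above 0.03 m and contact force between the fingers and dish_medium below 0.05 N).
It fails at once if the small dish is let go more than 40 mm above the table, outside the medium dish or over 30 mm above its place in it (height (world z) of dish_small above 0.04 m and contact force between the fingers and dish_small below 0.05 N and (horizontal distance between dish_small and dish_medium above 0.06 m or z of dish_small in the frame of dish_medium above 0.03 m)).
It fails at once if the jar is let go more than 30 mm above the table (height (world z) of jar above 0.03 m and contact force between the fingers and jar below 0.05 N).
It fails at once if a bystander is shifted by more than 30 mm or tipped (distance of any of spice_jar, cups, tub_front, tub_back, spray from where it was at the start of the episode above 0.03 m or angle between any of spice_jar, cups, tub_front, tub_back, spray's own z axis and vertical above 0.3 rad).
It also fails if it takes over 72 s, if anything falls off the work surface, if the arm or the gripper's body presses on something with over 40 N, if the wrist force passes 120 N, or if a joint passes its speed limit or range.

### The arm

A 7-joint arm with a two-finger parallel gripper is mounted at the origin on a cart in front of the work surface, level with it; the furniture and walls round the work are solid. World frame = base frame: x ahead of the robot, y to its left, z up, the work surface at z = 0. Lengths are in m, angles in rad, forces in N, time in s.
With the tool pointing down it reaches from about 0.4 to 0.85 m from the base axis. Payload 10.4 kg.
Tool frame: the origin (TCP) lies midway between the tips of the shut fingers; the grasp point (between the pads) lies r.grip_point_offset behind it (r.grip_point_offset is the distance from the TCP to the grasp point, in m); z points along the fingers, y is the line along which they close (so a half turn about z gives the same grasp; the last joint's range is limited). The gripper opens to 87 mm and grips with 3 to 60 N. Pads are 19 mm wide; open, the fingers measure 117 mm over their backs; the gripper's body (75 mm by 190 mm) begins 51 mm behind the grasp point.
Start: joints at [-1.172, 0.332, -0.065, 1.46, 0.022, 1.35, -0.088], TCP at [0.256, 0.57, 0.223] pointing down, gripper open.
Joint ranges: [-2.6, 2.6], [-0.5, 2.12], [-1.47, 1.34], [0.16, 2.42], [-1.27, 4.41], [0.06, 2.06], [-2.6, 2.6]. Speed limits (rad/s): [2.22, 2.22, 2.79, 2.79, 3.14, 3.14, 3.14].

### API

Orientations are given as a unit quaternion [x, y, z, w].
In Python, from bench import r gives the robot as it stands.
- The arm moves only by the tool play_rows, never from a script. Its arguments are lists of equal length, an entry for each row: "claw": the closure, from 0 (fully open) to 1 (shut); "delta_pos": the shift along the tool's x, y, z scaled (see below), a list of three; "delta_rot": the turn, a rotation vector about the tool's x, y, z scaled (see below), a list of three. A call has 1 to 8 rows; each row shifts and turns the commanded pose from where the row before left it, along the tool's axes as they then stand; what a row does not reach is not made up. The controller multiplies each number of a shift by 200 mm and each number of a turn by pi rad. A row lasts 1/10 s, in which the tool goes at most 50 mm and 8.59 degrees, less where a joint would pass 70% of its speed; a pose out of reach is approached as far as the arm can. A call with a number of a shift or a turn outside -1 to 1 is refused whole. A call with a gripper value outside its range is refused whole. The fingers move at their own pace and stop on an object; "squeeze" is the grip in N (left out, the last holds). Time passes only in rows, so rows that do not move let the fingers close. It gives the time, the measured TCP pose, the force, the opening and the grip force at its end, in the units of the state.
- r.read_state(): the state, without advancing time (a new reading comes with each control period).
- r.camera(name): name is "scene" or "top" or "wrist"; returns a dict with "pixels" (420x560x3 uint8, red, green, blue), "camera_matrix" (3x3 intrinsics, pixels), "D" ([k1, k2, p1, p2, k3] as OpenCV has them; the pictures are not rectified), "cam_to_world" (4x4, takes a point from camera to world coordinates); the wrist camera has in their place "hand_eye" (4x4, takes a point from camera to tool coordinates, whose origin is the TCP and whose axes are the flange's). Camera axes: x right, y up, looking along -z (the intrinsics and any distortion apply to the point x, -y, -z); pixel columns grow to the right and rows downward; lengths in m; the calibration is good to about 2 mm. A picture is of the moment at which its call begins: read the wrist's pose just before it. There is no depth.
- r.close_job(): hands the job in; it is judged then, once.
The state is a dict: "time": time; "joint_positions": joint angles; "joint_vel": joint speeds; "joint_torque": joint torques, N m; "ee_pos": TCP position; "eef_rot": TCP orientation; "ft_force": force on the tool from outside, world axes, zero at the start; "torque": the same for the moment, N m; "width": finger opening in m; "grip_force": force on a finger pad.
Only numpy, scipy, OpenCV 4.12 (cv2) and the standard library are available. Lean on these libraries where they do the work, as an engineer would, in place of code of your own. Each camera call takes 0.05 s, during which the arm holds its last target. There are 200 camera calls.

## Working session

There is one attempt and no reset: what is moved stays moved. The work goes in short steps, Python scripts to look and compute and a tool call to move; the robot and the scene stay as the last step left them, time stands still between calls to the robot, and variables do not carry over. Pictures are saved under pics/ and viewed, at most 10 in all, crops included, and the job is handed in when it is done.

Besides the shell and the picture viewer there is one more tool, called as name(argument=value, ...) on one line, values as JSON. play_rows: Moves the arm, as the interface text tells. Shifts and turns lie within -1 to 1; 1 stands for 200 mm of shift or pi rad of turn. Its arguments: {"type":"object","properties":{"claw":{"type":"array"},"delta_pos":{"type":"array"},"delta_rot":{"type":"array"},"squeeze":{"type":"number"}},"required":["claw","delta_pos","delta_rot"]}

```bash
mkdir -p pics; ls; cat > h.py <<'E'
import numpy as np, cv2, pickle
from bench import r
from scipy.spatial.transform import Rotation as R
def snap(name):
    s=r.read_state(); c=dict(r.camera(name))
    if 'hand_eye' in c:
        T=np.eye(4);T[:3,:3]=R.from_quat(s['eef_rot']).as_matrix();T[:3,3]=s['ee_pos'];c['cam_to_world']=T@np.array(c['hand_eye'])
    return c
def save(c,f): cv2.imwrite('pics/'+f,cv2.cvtColor(c['pixels'],cv2.COLOR_RGB2BGR))
def ray(c,uv):
    p=cv2.undistortPoints(np.array(uv,float).reshape(-1,1,2),np.array(c['camera_matrix']),np.array(c['D'],float))[:,0]
    T=np.array(c['cam_to_world']); d=np.c_[p[:,0],-p[:,1],-np.ones(len(p))]@T[:3,:3].T
    return T[:3,3],d
def onz(c,uv,z):
    o,d=ray(c,uv); return o+d*((z-o[2])/d[:,2])[:,None]
def cross(c1,u1,c2,u2):
    o1,d1=ray(c1,[u1]);o2,d2=ray(c2,[u2]);d1=d1[0]/np.linalg.norm(d1);d2=d2[0]/np.linalg.norm(d2)
    t=np.linalg.lstsq(np.c_[d1,-d2],o2-o1,rcond=None)[0]
    a=o1+t[0]*d1;b=o2+t[1]*d2; return (a+b)/2,np.linalg.norm(a-b)
def proj(c,P):
    T=np.linalg.inv(np.array(c['cam_to_world']));P=np.atleast_2d(P)@T[:3,:3].T+T[:3,3]
    return cv2.projectPoints(P*[1,-1,-1],np.zeros(3),np.zeros(3),np.array(c['camera_matrix']),np.array(c['D'],float))[0][:,0]
E
python3 - <<'E'
from h import *
for n in ('scene','top','wrist'):
    c=snap(n); save(c,n+'0.png'); pickle.dump(c,open(n+'0.pkl','wb')); print(n,np.round(c['cam_to_world'],3).tolist(),np.round(c['camera_matrix'],1).tolist(),c['D'])
s=r.read_state();print({k:np.round(v,3).tolist() for k,v in s.items()},r.grip_point_offset)
E
```

```text
pics
scene [[0.845, 0.348, -0.407, 0.016], [-0.535, 0.573, -0.621, -0.744], [0.017, 0.742, 0.67, 0.88], [0.0, 0.0, 0.0, 1.0]] [[432.2, 0.0, 278.4], [0.0, 432.2, 207.0], [0.0, 0.0, 1.0]] [-0.05164656  0.          0.          0.          0.        ]
top [[-0.018, 0.997, -0.074, 0.417], [-1.0, -0.017, 0.012, 0.034], [0.011, 0.074, 0.997, 1.609], [0.0, 0.0, 0.0, 1.0]] [[514.7, 0.0, 272.6], [0.0, 514.7, 209.4], [0.0, 0.0, 1.0]] [0.04893399 0.         0.         0.         0.        ]
wrist [[0.41, -0.875, -0.259, 0.185], [0.912, 0.392, 0.117, 0.602], [-0.001, -0.285, 0.959, 0.384], [0.0, 0.0, 0.0, 1.0]] [[326.8, 0.0, 281.4], [0.0, 326.8, 211.6], [0.0, 0.0, 1.0]] [-0.02356948  0.          0.          0.          0.        ]
{'time': 0.15, 'joint_positions': [-1.172, 0.333, -0.065, 1.461, 0.022, 1.35, -0.088], 'joint_vel': [0.002, -0.002, 0.0, -0.003, 0.001, -0.0, -0.001], 'joint_torque': [0.001, -62.363, 0.024, -39.015, -0.061, 0.037, 0.0], 'ee_pos': [0.256, 0.57, 0.222], 'eef_rot': [0.209, 0.978, -0.001, -0.0], 'ft_force': [-0.07, 0.368, -0.142], 'torque': [-0.056, 0.024, -0.032], 'grip_force': 0.0, 'width': 0.087} 0.0187
```

View pics/scene0.png

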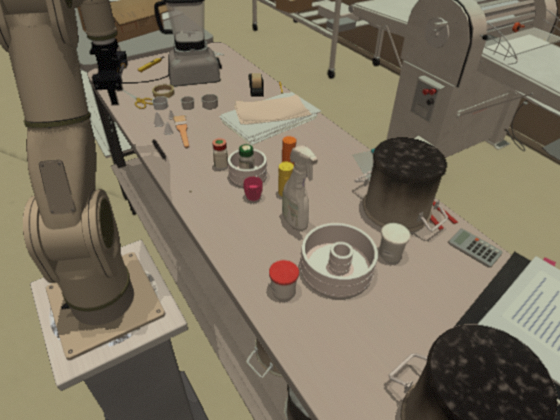

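View pics/top0.png

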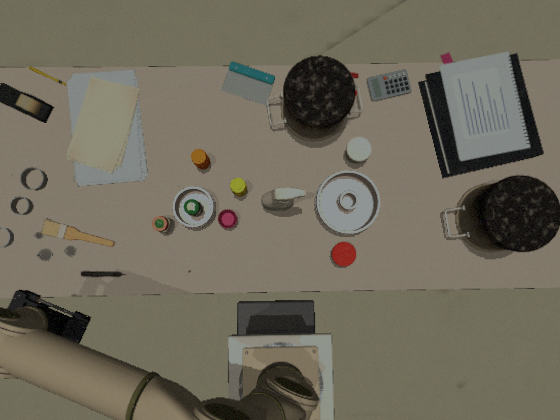

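The scene view shows the large dish around (338,258) with the small one in it at (342,255). The medium dish with the green jar is at (247,165), and the spray bottle is at (298,190). In the top view the large dish is at (348,203), the medium at (194,208), the jar cap at (193,207), the red-cap jar at (162,225), cups at (228,218), yellow at (238,186) and orange at (200,158).

```bash
python3 - <<'E'
from h import *
T=pickle.load(open('top0.pkl','rb'));S=pickle.load(open('scene0.pkl','rb'))
def blob(c,seed,kind,rad):
    hsv=cv2.cvtColor(c['pixels'],cv2.COLOR_RGB2HSV)
    h,s,v=[hsv[...,i].astype(int) for i in range(3)]
    m={'w':(s<45)&(v>95),'green':(h>40)&(h<85)&(s>80),'red':((h<8)|(h>172))&(s>120),'pink':(h>155)&(h<178)&(s>120),'yel':(h>20)&(h<35)&(s>130),'or':(h>4)&(h<18)&(s>150)}[kind].astype(np.uint8)
    k=np.zeros_like(m);cv2.circle(k,seed,rad,1,-1);m*=k
    n,_=cv2.findContours(m,0,2); n=max(n,key=cv2.contourArea); return n
for nm,st,ss,k,rt,rs,z in [('large',(348,203),(338,252),'w',40,48,.075),('small',(348,201),(342,250),'w',13,14,.07),('med',(194,208),(247,163),'w',24,22,.068),('jar',(193,207),(246,151),'green',12,9,.11),
 ('redcap',(162,225),(219,145),'red',12,10,.097),('cups',(228,218),(253,188),'pink',14,14,.059),('tubf',(343,254),(284,272),'red',16,20,.07),('tubb',(358,149),(394,236),'w',16,18,.08),('yel',(238,186),(286,170),'yel',12,12,.09),('or',(200,158),(288,145),'or',12,12,.1)]:
    out=[]
    for c,sd,rr in((T,st,rt),(S,ss,rs)):
        try:
            n=blob(c,sd,k,rr);e=cv2.minEnclosingCircle(cv2.convexHull(n)) if c is T else cv2.fitEllipse(cv2.convexHull(n));out.append(e)
        except Exception as ex: print(nm,ex);out.append(None)
    e,f=out
    if e: print(nm,'top',np.round(e[0],1),round(e[1],1),'onz',np.round(onz(T,[e[0]],z)[0],3),'diam',round(2*e[1]*(1.61-z)/514.7,3))
    if e and f: p,g=cross(T,e[0],S,f[0]);print('    scene',np.round(f[0],1),np.round(f[1],1),'cross',np.round(p,3),round(g,4))
def up(c,x,y,w,h,k): return cv2.resize(c['pixels'][y:y+h,x:x+w],None,fx=k,fy=k,interpolation=2)
a=np.vstack([up(T,140,130,260,140,3)]);cv2.imwrite('pics/tz.png',a[...,::-1])
b=up(S,200,120,220,190,3);cv2.imwrite('pics/sz.png',b[...,::-1])
E
```

```text
large top [349.7 202.1] 38.4 onz [ 0.548 -0.216  0.075] diam 0.229
    scene [339.5 250.9] [56.5 77.6] cross [ 0.549 -0.216  0.075] 0.0005
small top [348. 201.] 13.0 onz [ 0.552 -0.211  0.07 ] diam 0.078
    scene [341.7 250.9] [19.2 28.7] cross [ 0.555 -0.213  0.069] 0.0061
med top [193.5 207.5] 23.7 onz [0.541 0.252 0.068] diam 0.142
    scene [246.8 159.3] [23.8 39.5] cross [0.542 0.251 0.071] 0.0032
jar top [191.5 206.5] 7.9 onz [0.54  0.252 0.11 ] diam 0.046
    scene [245.5 150.2] [12.6 14.2] cross [0.541 0.253 0.105] 0.0004
redcap top [166. 226.] 3.2 onz [0.486 0.328 0.097] diam 0.019
    scene [219.1 144.8] [11.1 12.6] cross [0.486 0.327 0.102] 0.0009
cups top [227.2 218.5] 9.5 onz [0.507 0.153 0.059] diam 0.057
    scene [252.5 187.4] [18.1 24.2] cross [0.508 0.154 0.038] 0.0003
tubf top [343.3 253.7] 12.4 onz [ 0.395 -0.193  0.07 ] diam 0.074
    scene [283.6 272.2] [24.9 30. ] cross [ 0.395 -0.194  0.067] 0.0011
tubb top [360.  146.6] 14.5 onz [ 0.715 -0.25   0.08 ] diam 0.086
    scene [395.6 232.6] [19.5 28.9] cross [ 0.713 -0.248  0.082] 0.0052
yel top [237.9 186.9] 9.4 onz [0.598 0.117 0.09 ] diam 0.055
    scene [284.7 170.7] [15.3 21.3] cross [0.599 0.117 0.091] 0.0018
or top [201.5 158.5] 10.1 onz [0.683 0.223 0.1  ] diam 0.059
    scene [287.9 145.6] [13.4 23.1] cross [0.684 0.225 0.089] 0.0023
```

View pics/tz.png

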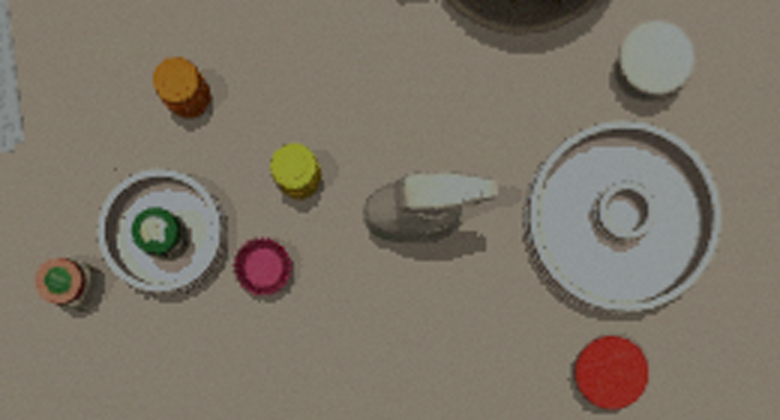

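View pics/sz.png

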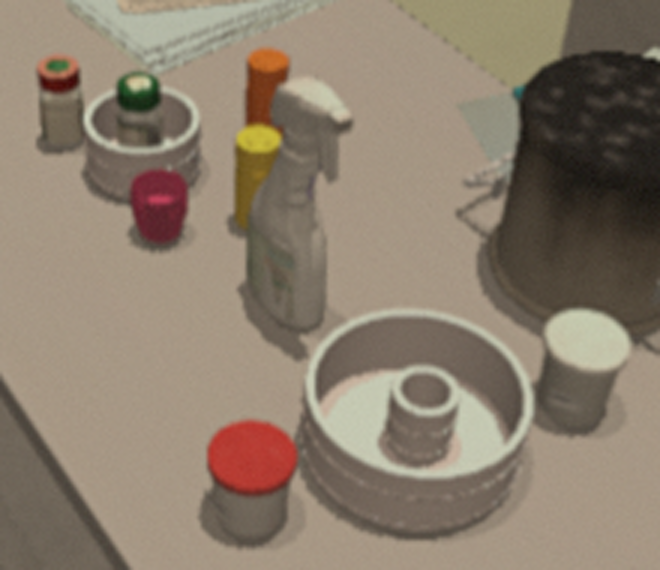

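```bash
cat >> h.py <<'E'
def plan(p,yaw=0.,n=None):
    """rows from the present pose to TCP p, tool down, tool y at yaw from world x"""
    s=r.read_state();Rc=R.from_quat(s['eef_rot'])
    yv=np.array([np.cos(yaw),np.sin(yaw),0]);z=np.array([0,0,-1.]);Rt=R.from_matrix(np.c_[np.cross(yv,z),yv,z])
    d=np.array(p)-s['ee_pos'];rv=(Rc.inv()*Rt).as_rotvec()
    n=n or int(np.ceil(max(np.linalg.norm(d)/.045,np.degrees(np.linalg.norm(rv))/8.3,1)))
    for i in range(n):
        a=Rc*R.from_rotvec(rv*i/n)
        if i==0 or np.linalg.norm(rv)>.03: print(n,i,np.round(a.inv().apply(d/n)/.2,4).tolist(),np.round(rv/n/np.pi,4).tolist())
    print('at',np.round(s['ee_pos'],4),'d',np.round(d,4),'t',round(s['time'],2),'w',round(s['width'],4))
E
python3 - <<'E'
from h import *
plan([.54,.252,.24],0,10)
T=pickle.load(open('top0.pkl','rb'))
for u,z in [((347.8,202),.075),((193.3,207.3),.068),((347.5,200),.072),((192,206.5),.106)]: print(np.round(onz(T,[u],z),4))
E
```

```text
10 0 [-0.1947, -0.0869, -0.0089] [-0.0, 0.0, 0.0366]
10 1 [-0.2034, -0.064, -0.0089] [-0.0, 0.0, 0.0366]
10 2 [-0.2094, -0.0402, -0.009] [-0.0, 0.0, 0.0366]
10 3 [-0.2126, -0.016, -0.009] [-0.0, 0.0, 0.0366]
10 4 [-0.2131, 0.0085, -0.009] [-0.0, 0.0, 0.0366]
10 5 [-0.2107, 0.0329, -0.009] [-0.0, 0.0, 0.0366]
10 6 [-0.2055, 0.0568, -0.009] [-0.0, 0.0, 0.0366]
10 7 [-0.1977, 0.08, -0.009] [-0.0, 0.0, 0.0366]
10 8 [-0.1872, 0.1022, -0.009] [-0.0, 0.0, 0.0366]
10 9 [-0.1742, 0.1229, -0.009] [-0.0, 0.0, 0.0366]
at [0.2558 0.57   0.222 ] d [ 0.2842 -0.318   0.018 ] t 0.15 w 0.087
[[ 0.5488 -0.21    0.075 ]]
[[0.5415 0.2527 0.068 ]]
[[ 0.5551 -0.2098  0.072 ]]
[[0.5408 0.2511 0.106 ]]
```

play_rows(claw=[0.06,0.06,0.06,0.06,0.06,0.06,0.06,0.06], delta_pos=[[-0.195,-0.087,-0.009],[-0.203,-0.064,-0.009],[-0.209,-0.04,-0.009],[-0.213,-0.016,-0.009],[-0.213,0.008,-0.009],[-0.211,0.033,-0.009],[-0.205,0.057,-0.009],[-0.198,0.08,-0.009]], delta_rot=[[0,0,0.0366],[0,0,0.0366],[0,0,0.0366],[0,0,0.0366],[0,0,0.0366],[0,0,0.0366],[0,0,0.0366],[0,0,0.0366]])

```text
time: 0.95
ee_pos: [0.4839, 0.3143, 0.237]
eef_rot: [0.623, 0.782, -0.0, -0.0]
ft_force: [-0.4, 1.0, 0.0]
width: 0.0819
grip_force: 0.0
```

play_rows(claw=[0.06,0.06,0.06,0.06], delta_pos=[[-0.187,0.102,-0.009],[-0.174,0.123,-0.009],[0,0,0],[0,0,0]], delta_rot=[[0,0,0.0366],[0,0,0.0366],[0,0,0],[0,0,0]])

```text
time: 1.35
ee_pos: [0.5402, 0.2514, 0.2402]
eef_rot: [0.708, 0.706, -0.0, -0.0]
ft_force: [-1.3, 1.1, -0.5]
width: 0.082
grip_force: 0.0
```

```bash
python3 - <<'E'
from h import *
c=snap('wrist');save(c,'w1.png');pickle.dump(c,open('w1.pkl','wb'))
plan([.54,.252,.072],0)
E
```

```text
4 0 [-0.001, 0.0009, 0.2102] [-0.0001, -0.0, 0.0]
at [0.5394 0.2528 0.2402] d [ 0.0006 -0.0008 -0.1682] t 1.4 w 0.0819
```

View pics/w1.png

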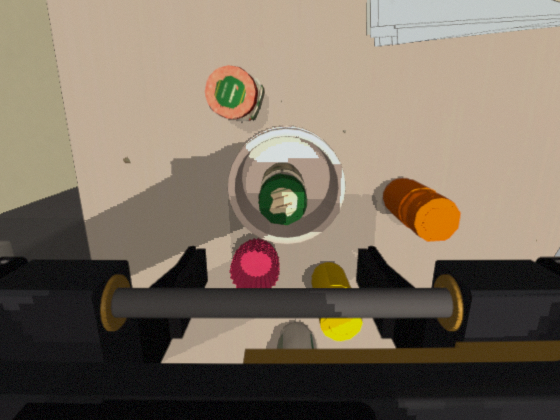

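The wrist view shows the green cap at (283,200) and the medium rim centred at about (286,185). The red-cap jar is at (231,93), cups at (256,263), and the table around them is clear.

```bash
python3 - <<'E'
from h import *
c=pickle.load(open('w1.pkl','rb'));T=pickle.load(open('top0.pkl','rb'));S=pickle.load(open('scene0.pkl','rb'))
print(onz(c,[(283,200)],.106),onz(c,[(286.5,185.5)],.068),onz(c,[(228,186),(345,186)],.068))
print(cross(c,(283,200),S,(245.5,150.2)),cross(c,(286.5,185.5),S,(246.8,159.3)), cross(c,(283,200),T,(191.8,206.5)))
E
```

```text
[[0.54192103 0.25290377 0.106     ]] [[0.54572697 0.25866162 0.068     ]] [[0.48469374 0.25828485 0.068     ]
 [0.60677289 0.25801679 0.068     ]]
(array([0.54165588, 0.25278999, 0.10507635]), np.float64(0.0005892298723447693)) (array([0.54646328, 0.25771994, 0.06507956]), np.float64(0.0015212825158776404)) (array([0.54151158, 0.25208688, 0.10250245]), np.float64(0.0008620698637918109))
```

play_rows(claw=[0.06,0.06,0.06,0.06,0.06,0.06], delta_pos=[[0,0.011,0.22],[0,0,0.22],[0,0,0.22],[0,0,0.13],[0,0,0.05],[0,0,0]], delta_rot=[[0,0,0],[0,0,0],[0,0,0],[0,0,0],[0,0,0],[0,0,0]], squeeze=15)

```text
time: 2.0
ee_pos: [0.5408, 0.2531, 0.0717]
eef_rot: [0.707, 0.708, -0.001, -0.0]
ft_force: [-1.2, -0.6, -0.4]
width: 0.0819
grip_force: 0.0
```

play_rows(claw=[1,1,1,1,1,1,1], delta_pos=[[0,0,0],[0,0,0],[0,0,0],[0,0,0],[0,0,0],[0,0,0],[0,0,0]], delta_rot=[[0,0,0],[0,0,0],[0,0,0],[0,0,0],[0,0,0],[0,0,0],[0,0,0]], squeeze=15)

```text
time: 2.7
ee_pos: [0.5421, 0.2523, 0.0728]
eef_rot: [0.707, 0.707, 0.0, -0.0]
ft_force: [-1.4, -1.0, 2.7]
width: 0.0452
grip_force: 15.0
```

play_rows(claw=[1,1,1,1,1,1,1,1], delta_pos=[[0,0,-0.08],[0,0,-0.16],[0,0,-0.2],[0,0,-0.2],[0.08,0.1,0],[0.13,0.16,0],[0.13,0.16,0],[0.1,0.12,0]], delta_rot=[[0,0,0],[0,0,0],[0,0,0],[0,0,0],[0,0,0],[0,0,0],[0,0,0],[0,0,0]])

```text
time: 3.5
ee_pos: [0.6511, 0.3417, 0.1997]
eef_rot: [0.707, 0.707, -0.0, -0.0]
ft_force: [0.4, -0.2, -0.7]
width: 0.045
grip_force: 15.0
```

play_rows(claw=[1,1,1,1,1,1,1], delta_pos=[[0,0,0.1],[0,0,0.18],[0,0,0.18],[0,0,0.14],[0,0,0.05],[0,0,0],[0,0,0]], delta_rot=[[0,0,0],[0,0,0],[0,0,0],[0,0,0],[0,0,0],[0,0,0],[0,0,0]])

```text
time: 4.2
ee_pos: [0.6509, 0.3405, 0.0722]
eef_rot: [0.707, 0.707, 0.001, 0.0]
ft_force: [0.1, -0.1, -1.7]
width: 0.0454
grip_force: 15.0
```

play_rows(claw=[1,1,1,1], delta_pos=[[0,0,0.015],[0,0,0.012],[0,0,0.008],[0,0,0]], delta_rot=[[0,0,0],[0,0,0],[0,0,0],[0,0,0]])

```text
time: 4.6
ee_pos: [0.6505, 0.3405, 0.0648]
eef_rot: [0.707, 0.707, 0.001, 0.0]
ft_force: [-1.2, -0.5, 5.4]
width: 0.0456
grip_force: 15.0
```

play_rows(claw=[1,1], delta_pos=[[0,0,0.005],[0,0,0]], delta_rot=[[0,0,0],[0,0,0]])

```text
time: 4.8
ee_pos: [0.6506, 0.3406, 0.0647]
eef_rot: [0.707, 0.707, 0.001, -0.0]
ft_force: [-4.1, -0.8, 10.6]
width: 0.0452
grip_force: 15.0
```

play_rows(claw=[0.06,0.06,0.06,0.06,0.06,0.06,0.06,0.06], delta_pos=[[0,0,0],[0,0,0],[0,0,0],[0,0,-0.1],[0,0,-0.2],[0,0,-0.2],[0,0,-0.22],[-0.1,-0.03,-0.22]], delta_rot=[[0,0,0],[0,0,0],[0,0,0],[0,0,0],[0,0,0],[0,0,0],[0,0,0],[0,0,0]])

```text
time: 5.6
ee_pos: [0.6431, 0.3227, 0.2513]
eef_rot: [0.706, 0.708, -0.0, -0.001]
ft_force: [1.3, -0.1, 0.3]
width: 0.0815
grip_force: 0.0
```

play_rows(claw=[0.06,0.06,0.06,0.06,0.06,0.06,0.06,0.06], delta_pos=[[-0.18,-0.035,-0.15],[-0.21,-0.035,-0.1],[-0.21,-0.035,-0.1],[-0.22,-0.035,-0.05],[-0.22,-0.035,0],[-0.22,-0.035,0],[-0.22,-0.035,0],[-0.22,-0.035,0]], delta_rot=[[0,0,0],[0,0,0],[0,0,0],[0,0,0],[0,0,0],[0,0,0],[0,0,0],[0,0,0]])

```text
time: 6.4
ee_pos: [0.5872, -0.0216, 0.3306]
eef_rot: [0.707, 0.707, 0.0, -0.0]
ft_force: [0.2, -1.3, 0.3]
width: 0.0818
grip_force: 0.0
```

```bash
python3 - <<'E'
from h import *
c=snap('wrist');save(c,'w2.png');plan([.555,-.21,.25],0)
E
```

```text
5 0 [-0.1788, -0.0291, 0.0819] [0.0001, 0.0002, -0.0007]
at [ 0.586  -0.0312  0.3314] d [-0.031  -0.1788 -0.0814] t 6.45 w 0.0818
```

play_rows(claw=[0.06,0.06,0.06,0.06,0.06,0.06,0.06], delta_pos=[[-0.22,-0.04,0],[-0.22,-0.04,0],[-0.22,-0.04,0.07],[-0.16,-0.03,0.14],[-0.074,0,0.15],[0,0,0.05],[0,0,0]], delta_rot=[[0,0,0],[0,0,0],[0,0,0],[0,0,0],[0,0,0],[0,0,0],[0,0,0]])

```text
time: 7.15
ee_pos: [0.5573, -0.1975, 0.2473]
eef_rot: [0.707, 0.707, -0.001, -0.001]
ft_force: [-0.1, -0.0, -0.3]
width: 0.082
grip_force: 0.0
```

```bash
python3 - <<'E'
from h import *
c=snap('wrist');save(c,'w3.png');pickle.dump(c,open('w3.pkl','wb'));plan([.555,-.21,.25],0)
E
```

```text
1 0 [-0.0645, -0.0158, -0.0063] [-0.0001, -0.0002, 0.0002]
at [ 0.5581 -0.1971  0.2487] d [-0.0031 -0.0129  0.0013] t 7.2 w 0.0817
```

View pics/w3.png

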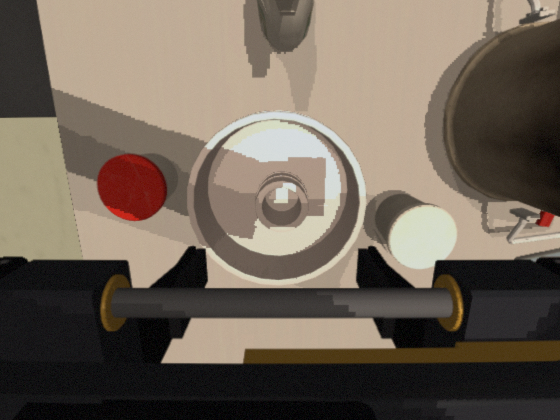

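The wrist view shows the large rim spanning (187–365, 110–284) and the small rim centred near (282,203). The red tub at (131,187) and the white-lidded tub at (420,235) are clear of the approach.

```bash
python3 - <<'E'
from h import *
c=pickle.load(open('w3.pkl','rb'));T=pickle.load(open('top0.pkl','rb'));S=pickle.load(open('scene0.pkl','rb'))
print(onz(c,[(282,203),(256,203),(308,203)],.072),onz(c,[(276,197),(187,197),(365,197),(276,110),(276,284)],.075))
su=(200+424/3,120+393/3);print(cross(c,(282,203),S,su),cross(T,(347.5,200),S,su),cross(T,(347.5,200),c,(282,203)))
lu=(200+417/3,120+393/3);print(cross(c,(276,197),S,lu),cross(T,(347.8,202),S,lu))
E
```

```text
[[ 0.55782054 -0.20963409  0.072     ]
 [ 0.53003964 -0.20963457  0.072     ]
 [ 0.5855898  -0.20963079  0.072     ]] [[ 0.55150653 -0.20229438  0.075     ]
 [ 0.45751785 -0.20226446  0.075     ]
 [ 0.64529504 -0.20226873  0.075     ]
 [ 0.55196492 -0.11458937  0.075     ]
 [ 0.55095083 -0.30463116  0.075     ]]
(array([ 0.55836922, -0.21189104,  0.06517378]), np.float64(0.0013904792569304058)) (array([ 0.5570694 , -0.21178289,  0.06571923]), np.float64(0.0034267391548943016)) (array([ 0.55706019, -0.21252153,  0.05869797]), np.float64(0.0019743383709151033))
(array([ 0.55311507, -0.20666618,  0.06327613]), np.float64(0.004667305906002843)) (array([ 0.55011162, -0.21148665,  0.06952953]), np.float64(0.002032376415343835))
```

play_rows(claw=[0.06,0.06,0.06,0.06,0.06,0.06,0.06], delta_pos=[[-0.067,-0.003,0.05],[0,0,0.22],[0,0,0.23],[0,0,0.23],[0,0,0.2],[0,0,0.1],[0,0,0.035]], delta_rot=[[0,0,0],[0,0,0],[0,0,0],[0,0,0],[0,0,0],[0,0,0],[0,0,0]])

```text
time: 7.9
ee_pos: [0.5564, -0.2117, 0.0336]
eef_rot: [0.707, 0.707, -0.001, -0.001]
ft_force: [0.1, -0.7, 0.8]
width: 0.0817
grip_force: 0.0
```

play_rows(claw=[1,1,1,1,1,1], delta_pos=[[0,0,0],[0,0,0],[0,0,0],[0,0,0],[0,0,0],[0,0,0]], delta_rot=[[0,0,0],[0,0,0],[0,0,0],[0,0,0],[0,0,0],[0,0,0]], squeeze=25)

```text
time: 8.5
ee_pos: [0.5579, -0.2122, 0.0368]
eef_rot: [0.707, 0.707, 0.001, 0.001]
ft_force: [-1.2, 0.3, 7.0]
width: 0.0581
grip_force: 25.0
```

play_rows(claw=[1,1,1,1,1,1,1,1], delta_pos=[[0,0,-0.08],[0,0,-0.16],[0,0,-0.2],[0,0,-0.16],[-0.15,-0.15,0],[-0.17,-0.17,0],[-0.17,-0.17,0],[-0.17,-0.17,0]], delta_rot=[[0,0,0],[0,0,0],[0,0,0],[0,0,0],[0,0,0],[0,0,0],[0,0,0],[0,0,0]])

```text
time: 9.3
ee_pos: [0.4235, -0.345, 0.1567]
eef_rot: [0.707, 0.707, 0.0, 0.0]
ft_force: [0.1, -0.6, -0.6]
width: 0.0582
grip_force: 25.0
```

play_rows(claw=[1,1,1,1,1,1,1,1], delta_pos=[[-0.03,-0.03,0.1],[0,0,0.18],[0,0,0.18],[0,0,0.1],[0,0,0.04],[0,0,0.02],[0,0,0.01],[0,0,0]], delta_rot=[[0,0,0],[0,0,0],[0,0,0],[0,0,0],[0,0,0],[0,0,0],[0,0,0],[0,0,0]])

```text
time: 10.1
ee_pos: [0.4196, -0.3502, 0.0305]
eef_rot: [0.707, 0.707, 0.0, 0.001]
ft_force: [-0.3, -0.0, -0.5]
width: 0.0581
grip_force: 25.0
```

play_rows(claw=[1,1,1], delta_pos=[[0,0,0.01],[0,0,0.005],[0,0,0]], delta_rot=[[0,0,0],[0,0,0],[0,0,0]])

```text
time: 10.4
ee_pos: [0.4198, -0.3504, 0.0287]
eef_rot: [0.707, 0.707, 0.001, 0.001]
ft_force: [-6.4, 4.7, 20.0]
width: 0.058
grip_force: 25.0
```

```bash
python3 - <<'E'
from h import *
s=r.read_state();print(s['ee_pos'],s['ft_force'],s['time'])
c=pickle.load(open('w1.pkl','rb'));T=pickle.load(open('top0.pkl','rb'))
print(onz(c,[(286.5,127),(286.5,244),(228,186),(345,186)],.068)); print(onz(T,[(140+160/3,130+170/3),(140+160/3,130+295/3),(140+99/3,207.3),(140+221/3,207.3)],.068))
E
```

```text
[ 0.41979091 -0.35039415  0.02868839] [-6.35082663  4.66352808 19.95582258] 10.4
[[0.54561381 0.31783753 0.068     ]
 [0.54586073 0.19312739 0.068     ]
 [0.48469374 0.25828485 0.068     ]
 [0.60677289 0.25801679 0.068     ]]
[[0.60361361 0.25217144 0.068     ]
 [0.47846373 0.25302482 0.068     ]
 [0.54249818 0.3131785  0.068     ]
 [0.54040499 0.19189209 0.068     ]]
```

play_rows(claw=[0.06,0.06,0.06,0.06,0.06,0.06,0.06,0.06], delta_pos=[[0,0,0],[0,0,0],[0,0,0],[0,0,-0.15],[0,0,-0.22],[0,0,-0.23],[0,0,-0.23],[0.08,0.02,-0.2]], delta_rot=[[0,0,0],[0,0,0],[0,0,0],[0,0,0],[0,0,0],[0,0,0],[0,0,0],[0,0,0]])

```text
time: 11.2
ee_pos: [0.422, -0.3357, 0.2351]
eef_rot: [0.709, 0.706, -0.0, 0.001]
ft_force: [0.6, -0.0, 0.2]
width: 0.0816
grip_force: 0.0
```

play_rows(claw=[0.06,0.06,0.06,0.06,0.06,0.06,0.06,0.06], delta_pos=[[0.15,0.025,-0.17],[0.19,0.025,-0.15],[0.21,0.025,-0.12],[0.23,0.025,0],[0.23,0.025,0],[0.23,0.025,0],[0.23,0.025,0],[0.23,0.025,0]], delta_rot=[[0,0,0],[0,0,0],[0,0,0],[0,0,0],[0,0,0],[0,0,0],[0,0,0],[0,0,0]])

```text
time: 12.0
ee_pos: [0.4631, 0.0079, 0.3207]
eef_rot: [0.707, 0.707, 0.0, 0.0]
ft_force: [1.1, -0.3, 0.3]
width: 0.0818
grip_force: 0.0
```

play_rows(claw=[0.06,0.06,0.06,0.06,0.06,0.06,0.06,0.06], delta_pos=[[0.23,0.025,0],[0.23,0.025,0],[0.23,0.025,0],[0.23,0.025,0],[0.23,0.025,0.1],[0.09,0,0.2],[0,0,0.1],[0,0,0]], delta_rot=[[0,0,0],[0,0,0],[0,0,0],[0,0,0],[0,0,0],[0,0,0],[0,0,0],[0,0,0]])

```text
time: 12.8
ee_pos: [0.4869, 0.2533, 0.2374]
eef_rot: [0.707, 0.707, -0.003, -0.001]
ft_force: [0.5, -0.2, 0.4]
width: 0.0819
grip_force: 0.0
```

```bash
python3 - <<'E'
from h import *
c=snap('wrist');save(c,'w4.png');pickle.dump(c,open('w4.pkl','wb'));pickle.dump(snap('top'),open('top4.pkl','wb'));plan([.485,.254,.24],0)
E
```

```text
1 0 [0.0039, -0.0188, 0.0073] [0.0001, 0.0, -0.0005]
at [0.4888 0.2532 0.2415] d [-0.0038  0.0008 -0.0015] t 12.9 w 0.0817
```

View pics/w4.png

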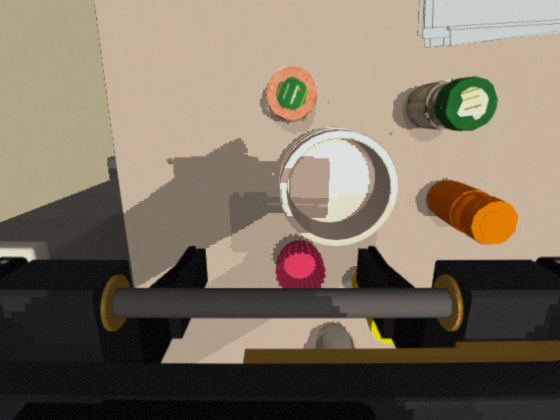

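The jar stands upright at (466,103). The medium dish is empty, with its rim spanning (280–397, 129–246).

```bash
python3 - <<'E'
from h import *
c=pickle.load(open('w4.pkl','rb'));S=pickle.load(open('scene0.pkl','rb'))
print(onz(c,[(338.5,129),(338.5,246),(280,187),(397,187),(338.5,187.5)],.068),onz(c,[(466,103)],.106))
T=pickle.load(open('top4.pkl','rb'));print(onz(T,[(347.5,200)],.07));save(T,'top4.png')
E
```

```text
[[0.54251799 0.31756525 0.068     ]
 [0.54869859 0.19344252 0.068     ]
 [0.4848676  0.25914723 0.068     ]
 [0.60603903 0.2593749  0.068     ]
 [0.54540361 0.25871271 0.068     ]] [[0.64473047 0.34144143 0.106     ]]
[[ 0.55528106 -0.21008124  0.07      ]]
```

play_rows(claw=[0.06,0.06,0.06,0.06,0.06,0.06,0.06], delta_pos=[[0.006,-0.009,0.1],[0,0,0.22],[0,0,0.23],[0,0,0.23],[0,0,0.15],[0,0,0.08],[0,0,0.02]], delta_rot=[[0,0,0],[0,0,0],[0,0,0],[0,0,0],[0,0,0],[0,0,0],[0,0,0]])

```text
time: 13.6
ee_pos: [0.4871, 0.2543, 0.0346]
eef_rot: [0.708, 0.706, -0.0, 0.0]
ft_force: [0.1, -0.2, -0.6]
width: 0.0823
grip_force: 0.0
```

play_rows(claw=[1,1,1,1,1,1,1,1], delta_pos=[[0,0,0],[0,0,0],[0,0,0],[0,0,0],[0,0,0],[0,0,0],[0,0,0],[0,0,0]], delta_rot=[[0,0,0],[0,0,0],[0,0,0],[0,0,0],[0,0,0],[0,0,0],[0,0,0],[0,0,0]], squeeze=60)

```text
time: 14.4
ee_pos: [0.4866, 0.2549, 0.0347]
eef_rot: [0.707, 0.707, -0.0, -0.0]
ft_force: [-0.0, -1.0, -0.9]
width: 0.0258
grip_force: 0.0
```

play_rows(claw=[1,1,1,1,1,1], delta_pos=[[0,0,0],[0,0,0],[0,0,0],[0,0,-0.05],[0,0,-0.1],[0,0,0]], delta_rot=[[0,0,0],[0,0,0],[0,0,0],[0,0,0],[0,0,0],[0,0,0]], squeeze=60)

```text
time: 15.0
ee_pos: [0.488, 0.2557, 0.0674]
eef_rot: [0.707, 0.707, 0.002, 0.0]
ft_force: [0.5, 0.6, -1.9]
width: 0.0076
grip_force: 59.8
```

```bash
python3 - <<'E'
from h import *
c=snap('wrist');save(c,'w5.png');pickle.dump(c,open('w5.pkl','wb'));s=r.read_state();print(s['ee_pos'],s['ft_force'],s['torque'])
t=snap('scene');b=cv2.resize(t['pixels'][110:210,190:320],None,fx=3,fy=3,interpolation=2);a=cv2.resize(c['pixels'],None,fx=.71,fy=.71)
o=np.zeros((300,390+398,3),np.uint8);o[:300,:390]=b;o[:298,390:788]=a[:298,:398];cv2.imwrite('pics/c5.png',o[...,::-1])
E
```

```text
[0.48738975 0.25543121 0.0660272 ] [-0.50389246  0.11306378 -1.58470164] [-0.10945431  0.16760905  0.01871874]
```

View pics/c5.png

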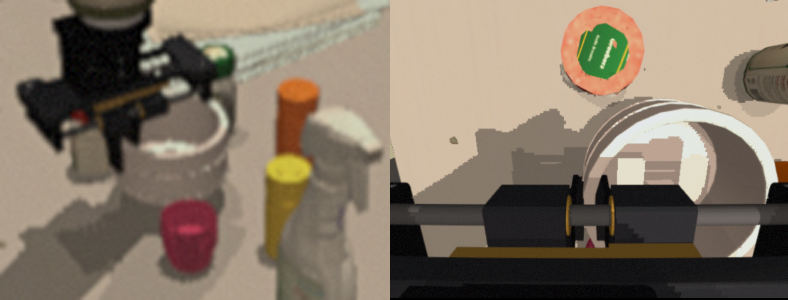

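play_rows(claw=[1,1,1,1,1,1,1,1], delta_pos=[[0,0,-0.12],[0,0,-0.18],[0,0,-0.2],[0,0,-0.2],[0,0,-0.2],[0,0,-0.2],[0,0,-0.18],[-0.08,0,-0.12]], delta_rot=[[0,0,0],[0,0,0],[0,0,0],[0,0,0],[0,0,0],[0,0,0],[0,0,0],[0,0,0]])

```text
time: 15.9
ee_pos: [0.4861, 0.2408, 0.3462]
eef_rot: [0.706, 0.708, 0.001, -0.0]
ft_force: [0.2, 1.3, -1.4]
width: 0.0075
grip_force: 59.8
```

play_rows(claw=[1,1,1,1,1,1,1,1], delta_pos=[[-0.14,0,0],[-0.2,0,0],[-0.2,0.01,0],[-0.2,0,0],[-0.2,0.01,0],[-0.2,0,0],[-0.2,0,0],[-0.2,0,0]], delta_rot=[[0,0,0],[0,0,0],[0,0,0],[0,0,0],[0,0,0],[0,0,0],[0,0,0],[0,0,0]])

```text
time: 16.7
ee_pos: [0.4898, -0.0707, 0.3438]
eef_rot: [0.707, 0.707, -0.0, -0.0]
ft_force: [1.5, 0.1, -1.2]
width: 0.0075
grip_force: 59.8
```

play_rows(claw=[1,1,1,1,1,1], delta_pos=[[-0.2,0,0],[-0.2,0,0],[-0.2,0,0],[-0.1,0,0.08],[0,0,0.08],[0,0,0]], delta_rot=[[0,0,0],[0,0,0],[0,0,0],[0,0,0],[0,0,0],[0,0,0]])

```text
time: 17.3
ee_pos: [0.489, -0.2092, 0.3098]
eef_rot: [0.708, 0.706, -0.001, -0.002]
ft_force: [-0.4, 0.8, -2.3]
width: 0.0075
grip_force: 59.8
```

```bash
python3 - <<'E'
from h import *
s=r.read_state();print(s['width'],s['grip_force'],s['ft_force']);plan([.4925,-.21,.14],0)
E
```

```text
0.007499788241819522 59.84449543990195 [-0.38677684  0.79365151 -2.29837791]
4 0 [-0.0012, 0.0054, 0.2122] [-0.0004, -0.0001, -0.0002]
at [ 0.489  -0.2092  0.3098] d [ 0.0035 -0.0008 -0.1698] t 17.3 w 0.0075
```

play_rows(claw=[1,1,1,1,1,1,1], delta_pos=[[-0.002,0.02,0.15],[0,0,0.22],[0,0,0.22],[0,0,0.22],[0,0,0.2],[0,0,0.14],[0,0,0.07]], delta_rot=[[0,0,0],[0,0,0],[0,0,0],[0,0,0],[0,0,0],[0,0,0],[0,0,0]])

```text
time: 18.0
ee_pos: [0.4933, -0.2082, 0.0664]
eef_rot: [0.707, 0.707, -0.001, -0.002]
ft_force: [0.4, 0.0, -1.8]
width: 0.0075
grip_force: 59.8
```

play_rows(claw=[1,1,1], delta_pos=[[0,0,0.03],[0,0,0.01],[0,0,0]], delta_rot=[[0,0,0],[0,0,0],[0,0,0]])

```text
time: 18.3
ee_pos: [0.4951, -0.2096, 0.0618]
eef_rot: [0.707, 0.707, 0.001, 0.001]
ft_force: [-0.1, -0.3, -1.8]
width: 0.0076
grip_force: 59.8
```

play_rows(claw=[1,1,1,1], delta_pos=[[0,0,0.04],[0,0,0.025],[0,0,0.015],[0,0,0]], delta_rot=[[0,0,0],[0,0,0],[0,0,0],[0,0,0]])

```text
time: 18.7
ee_pos: [0.494, -0.2094, 0.0442]
eef_rot: [0.707, 0.707, -0.0, -0.0]
ft_force: [-0.4, 0.0, -2.2]
width: 0.0076
grip_force: 59.8
```

play_rows(claw=[1,1,1], delta_pos=[[0,0,0.01],[0,0,0.005],[0,0,0]], delta_rot=[[0,0,0],[0,0,0],[0,0,0]])

```text
time: 19.0
ee_pos: [0.4945, -0.2096, 0.0427]
eef_rot: [0.707, 0.707, 0.0, -0.0]
ft_force: [-4.9, 2.7, 10.4]
width: 0.0075
grip_force: 59.8
```

play_rows(claw=[0.78,0.78,0.78,0.78,0.78,0.78,0.7,0.5], delta_pos=[[0,0,0],[0,0,0],[0,0,-0.05],[0,0,-0.12],[0,0,-0.2],[0,0,-0.2],[0,0.14,-0.2],[0,0.15,-0.2]], delta_rot=[[0,0,0],[0,0,0],[0,0,0],[0,0,0],[0,0,0],[0,0,0],[0,0,0],[0,0,0]])

```text
time: 19.8
ee_pos: [0.5524, -0.2098, 0.2388]
eef_rot: [0.708, 0.706, 0.001, 0.001]
ft_force: [1.0, -0.8, -0.8]
width: 0.0276
grip_force: 0.0
```

play_rows(claw=[0.12,0.12,0.12], delta_pos=[[0.05,0,-0.05],[0,0,0],[0,0,0]], delta_rot=[[0,0,0],[0,0,0],[0,0,0]])

```text
time: 20.1
ee_pos: [0.5513, -0.1996, 0.2448]
eef_rot: [0.707, 0.707, -0.0, -0.001]
ft_force: [0.2, -0.6, -0.9]
width: 0.0504
grip_force: 0.0
```

```bash
python3 - <<'E'
from h import *
c=snap('wrist');save(c,'w6.png');pickle.dump(c,open('w6.pkl','wb'));t=snap('top');pickle.dump(t,open('top6.pkl','wb'));print(r.read_state()['ee_pos'])
a=cv2.resize(c['pixels'][60:320,150:400],None,fx=2,fy=2,interpolation=2);b=cv2.resize(t['pixels'][180:290,350:430],None,fx=3,fy=3,interpolation=2)
o=np.zeros((520,745,3),np.uint8);o[:520,:500]=a;o[:330,505:745]=b;cv2.imwrite('pics/c6.png',o[...,::-1])
E
```

```text
[ 0.55088065 -0.19987653  0.24430833]
```

View pics/c6.png

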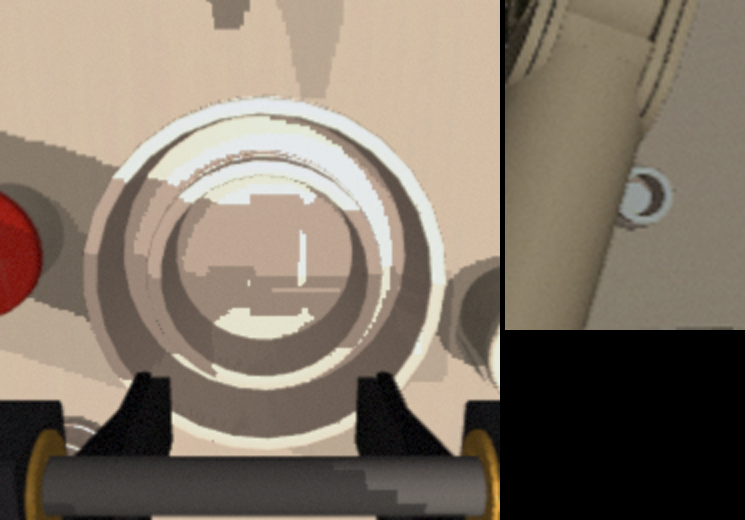

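The medium dish sits level in the large one: medium rim in pixels (223–346, 136–255), large rim (192–372, 108–284). The small dish is upright at the temporary spot, top pixel about (397,246).

```bash
python3 - <<'E'
from h import *
c=pickle.load(open('w6.pkl','rb'));t=pickle.load(open('top6.pkl','rb'))
def ctr(l,rr,a,b,z):
    P=onz(c,[(l,(a+b)/2),(rr,(a+b)/2),((l+rr)/2,a),((l+rr)/2,b)],z);print(np.round([(P[0]+P[1])/2,(P[2]+P[3])/2],4).tolist(),P[1,0]-P[0,0],P[2,1]-P[3,1])
ctr(223.5,346,136,255,.076);ctr(192,372.5,108.5,284.5,.075)
print(onz(t,[(350+145/3,180+196/3)],.064));plan([.42,-.35,.03],0)
E
```

```text
[[0.5548, -0.202, 0.076], [0.5548, -0.2054, 0.076]] 0.1275689788134038 0.12775747208812066
[[0.5522, -0.2033, 0.075], [0.5522, -0.2108, 0.075]] 0.18889016642134243 0.19067206758234623
[[ 0.4169718  -0.35897133  0.064     ]]
7 0 [-0.1075, -0.093, 0.1532] [-0.0001, -0.0, -0.0001]
at [ 0.5509 -0.1999  0.2443] d [-0.1309 -0.1501 -0.2143] t 20.2 w 0.0582
```

play_rows(claw=[0.06,0.06,0.06,0.06,0.06,0.06,0.06,0.06], delta_pos=[[-0.15,-0.13,0],[-0.15,-0.13,0],[-0.15,-0.13,0.1],[-0.15,-0.13,0.15],[-0.15,-0.135,0.2],[0,0,0.2],[0,0,0.15],[0,0,0]], delta_rot=[[0,0,0],[0,0,0],[0,0,0],[0,0,0],[0,0,0],[0,0,0],[0,0,0],[0,0,0]])

```text
time: 21.0
ee_pos: [0.4208, -0.3442, 0.0861]
eef_rot: [0.708, 0.706, -0.001, -0.004]
ft_force: [-0.1, 0.7, 0.7]
width: 0.0816
grip_force: 0.0
```

```bash
python3 - <<'E'
from h import *
plan([.42,-.35,.032],0)
E
```

```text
2 0 [-0.0149, -0.0009, 0.1353] [-0.0012, -0.0006, -0.0003]
at [ 0.4208 -0.3442  0.0861] d [-0.0008 -0.0058 -0.0541] t 21.0 w 0.0816
```

play_rows(claw=[0.06,0.06,0.06,1,1,1,1,1], delta_pos=[[-0.025,-0.003,0.1],[0,0,0.12],[0,0,0.045],[0,0,0],[0,0,0],[0,0,0],[0,0,0],[0,0,0]], delta_rot=[[0,0,0],[0,0,0],[0,0,0],[0,0,0],[0,0,0],[0,0,0],[0,0,0],[0,0,0]], squeeze=25)

```text
time: 21.8
ee_pos: [0.4241, -0.3512, 0.0385]
eef_rot: [0.707, 0.707, 0.0, 0.001]
ft_force: [-1.1, 1.1, 7.6]
width: 0.0587
grip_force: 25.0
```

```bash
python3 - <<'E'
from h import *
s=r.read_state();print(s['width'],s['grip_force'],s['ft_force']);plan([.5535,-.208,.16],0)
E
```

```text
0.058740580438651435 25.001676432875684 [-1.14580656  1.13755148  7.60323038]
6 0 [0.1194, 0.1078, -0.1012] [0.0001, 0.0, -0.0]
at [ 0.4241 -0.3512  0.0385] d [0.1294 0.1432 0.1215] t 21.8 w 0.0587
```

play_rows(claw=[1,1,1,1,1,1,1,1], delta_pos=[[0,0,-0.1],[0,0,-0.2],[0,0,-0.2],[0.1,0.09,-0.12],[0.16,0.14,0],[0.17,0.155,0],[0.17,0.155,0],[0.115,0.105,0]], delta_rot=[[0,0,0],[0,0,0],[0,0,0],[0,0,0],[0,0,0],[0,0,0],[0,0,0],[0,0,0]])

```text
time: 22.6
ee_pos: [0.555, -0.2044, 0.1617]
eef_rot: [0.706, 0.708, 0.001, -0.0]
ft_force: [0.6, 0.0, -0.0]
width: 0.0586
grip_force: 25.0
```

play_rows(claw=[1,1], delta_pos=[[0,0,0],[0,0,0]], delta_rot=[[0,0,0],[0,0,0]])

```text
time: 22.8
ee_pos: [0.553, -0.2076, 0.1615]
eef_rot: [0.707, 0.707, -0.0, -0.0]
ft_force: [0.0, 0.1, -1.4]
width: 0.058
grip_force: 25.0
```

```bash
python3 - <<'E'
from h import *
plan([.5535,-.208,.085],0)
E
```

```text
2 0 [-0.001, 0.0013, 0.1911] [-0.0001, 0.0, 0.0001]
at [ 0.553  -0.2076  0.1615] d [ 0.0005 -0.0004 -0.0765] t 22.8 w 0.058
```

play_rows(claw=[1,1,1,1,1], delta_pos=[[0,0,0.12],[0,0,0.18],[0,0,0.12],[0,0,0.06],[0,0,0]], delta_rot=[[0,0,0],[0,0,0],[0,0,0],[0,0,0],[0,0,0]])

```text
time: 23.3
ee_pos: [0.5515, -0.2088, 0.0645]
eef_rot: [0.708, 0.706, -0.001, -0.001]
ft_force: [-0.0, 0.0, -0.9]
width: 0.0582
grip_force: 25.0
```

play_rows(claw=[1,1,1], delta_pos=[[0,0,0.02],[0,0,0.015],[0,0,0]], delta_rot=[[0,0,0],[0,0,0],[0,0,0]])

```text
time: 23.6
ee_pos: [0.5532, -0.2081, 0.059]
eef_rot: [0.707, 0.707, 0.0, 0.0]
ft_force: [0.2, 0.1, -1.1]
width: 0.0581
grip_force: 25.0
```

play_rows(claw=[1,1,1,1], delta_pos=[[0,0,0.01],[0,0,0.01],[0,0,0.005],[0,0,0]], delta_rot=[[0,0,0],[0,0,0],[0,0,0],[0,0,0]])

```text
time: 24.0
ee_pos: [0.5532, -0.208, 0.0545]
eef_rot: [0.707, 0.707, 0.0, 0.0]
ft_force: [-3.4, 1.9, 9.4]
width: 0.0577
grip_force: 25.0
```

play_rows(claw=[0.25,0.25,0.25,0.25,0.25,0.25,0.25,0.25], delta_pos=[[0,0,0],[0,0,0],[0,0,0],[0,0,-0.05],[0,0,-0.15],[0,0,-0.2],[0,0,-0.22],[0,0,-0.22]], delta_rot=[[0,0,0],[0,0,0],[0,0,0],[0,0,0],[0,0,0],[0,0,0],[0,0,0],[0,0,0]])

```text
time: 24.8
ee_pos: [0.5525, -0.2081, 0.2239]
eef_rot: [0.708, 0.707, 0.0, 0.0]
ft_force: [0.9, 0.2, 0.2]
width: 0.0651
grip_force: 0.0
```

play_rows(claw=[0.25,0.25,0.25,0.25], delta_pos=[[0,0,-0.2],[0,0,-0.1],[0,0,0],[0,0,0]], delta_rot=[[0,0,0],[0,0,0],[0,0,0],[0,0,0]])

```text
time: 25.2
ee_pos: [0.5528, -0.208, 0.2816]
eef_rot: [0.707, 0.707, 0.0, 0.0]
ft_force: [-0.1, 0.4, -0.0]
width: 0.0653
grip_force: 0.0
```

```bash
python3 - <<'E'
from h import *
c=snap('wrist');t=snap('scene');print(r.read_state()['ee_pos'])
a=cv2.resize(c['pixels'][60:320,150:400],None,fx=1.6,fy=1.6,interpolation=2);b=t['pixels'][110:330,180:560]
o=np.zeros((416,785,3),np.uint8);o[:416,:400]=a;o[:220,405:785]=b;cv2.imwrite('pics/c7.png',o[...,::-1])
E
```

```text
[ 0.55236375 -0.20773975  0.28034082]
```

View pics/c7.png

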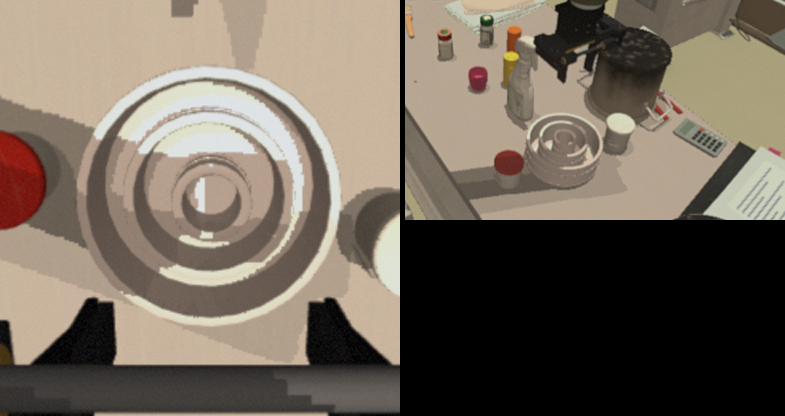

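The three dishes are nested and concentric around (208,195) in the crop. The jar stands upright at (487,28), the bystanders are unmoved, and the gripper is clear.

```bash
python3 -c "
from bench import r
print(r.close_job())"
```

```text
the job is handed in; nothing more can be done
None
```

The three dishes are nested and roughly centred, the green-capped jar stands upright on the table at about (0.65, 0.34) m, and the other things look unmoved in the last pictures; the job was handed in at about 25 s, but no verdict came back.

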